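Clear the pepper mill and push both prep-station drawers home

TASK

Both drawers of the chopping-board station were left open, and one of them has the tall black pepper mill standing in it, too tall to go under the top. Stand the mill upright in the dark wooden tray next to the oil bottle and push both drawers fully home until they seat; the low jar with the steel lid stays standing in its drawer, and the oil bottle stays standing in the tray.

Things in the scene. Friction and masses are not known exactly. Their poses are not given: they have to be found in the camera images.
- station: prep station, fixed: wooden chest 240 (x) x 330 (y) x 105 mm high, chopping-board top (underside z = 90 mm) over two drawers that open to its -x (robot side). Origin: centre of underside; y points to the left drawer. Carcass front at x = -120 mm, drawer centre lines at y = +79.5 and -79.5 mm. A bowl and a red pepper stand on its rear half, up to 93 mm above the top
- drawer_left (a joint): opening of the left drawer in m: 0 = home, grows towards the robot (station -x); starts at 0.10 to 0.14. Friction 1 N; a spring detent resists with up to about 6 N from 15 to 6 mm and pushes the drawer back out if let go there; under 6 mm it draws it home. Box 215 x 141 mm, walls 6 mm, rim at z = 73 mm, inner floor at z = 19 mm
- drawer_left_front (a point): top centre of the outer (robot-side) face of the left drawer's white front panel, z = 88 mm; moves with the drawer. Panel 157 mm wide, 84 mm high, 14 mm thick (20 with the box wall). Its x axis points into the station, the pushing direction. A brass knob (20 mm diameter, 16 mm proud) sits 57 mm below this point: push above or beside it
- drawer_right (a joint): opening of the right drawer in m: 0 = home, grows towards the robot (station -x); starts at 0.10 to 0.14. Friction 1 N; a spring detent resists with up to about 6 N from 15 to 6 mm and pushes the drawer back out if let go there; under 6 mm it draws it home. Box 215 x 141 mm, walls 6 mm, rim at z = 73 mm, inner floor at z = 19 mm
- drawer_right_front (a point): top centre of the outer (robot-side) face of the right drawer's white front panel, z = 88 mm; moves with the drawer. Panel 157 mm wide, 84 mm high, 14 mm thick (20 with the box wall). Its x axis points into the station, the pushing direction. A brass knob (20 mm diameter, 16 mm proud) sits 57 mm below this point: push above or beside it
- mill: tall black pepper mill, loose, 150 mm high, 300 g, standing at first in the left or right drawer about 50 mm in front of the carcass. Foot 54 mm diameter, waist 38 mm, cylindrical head 48 mm diameter from 95 to 135 mm above the foot (grip it there), tapering to 30 mm at the top. Origin: centre of its underside, z up
- jar: low amber glass jar with a steel lid, loose, 64 mm diameter, 52 mm high, 200 g, standing in the other drawer; it fits under the top and stays in its drawer. Origin: centre of its underside, z up
- tray: dark wooden tray on the worktop, fixed, at the left or at the right of the station: 200 (x) x 130 (y) x 18 mm high, walls and floor 5 mm thick, open on top. Origin: centre of its underside. The oil bottle stands in it at x = +62 mm of the tray; the half with negative x is free (its middle is x = -40 mm, y = 0)
- oil: green glass oil bottle with a black cap, loose, 56 mm diameter, 150 mm high, standing in the tray; leave it standing. Origin: centre of its underside
- board: chopping board on the worktop, fixed, 240 x 150 x 18 mm, on the other side of the station from the tray, with diced green pepper, a whole green bell pepper (72 mm diameter, 93 mm high) and a knife on it; not needed. Origin: centre of its underside
Not all that is in view belongs to the job. Leave any blue or pink look-alike of the jar alone.

How it is judged:
At the end, for the whole second after the job is handed in: Both drawers are seated (opening under 3 mm); the pepper mill stands upright (within 0.1 rad), at rest and released on the floor of the tray; the jar stands upright inside a closed drawer of the station and the oil bottle stands upright in the tray (each within 0.15 rad) (value of joint each of drawer_left, drawer_right below 0.003 m and x of mill in the frame of tray between -0.09 and 0.09 m and y of mill in the frame of tray between -0.055 and 0.055 m and z of mill in the frame of tray between 0 and 0.01 m and angle between mill's own z axis and vertical below 0.1 rad and linear speed of mill below 0.02 m/s and (y of jar in the frame of station between 0.009 and 0.15 m or y of jar in the frame of station between -0.15 and -0.009 m) and x of jar in the frame of station between -0.12 and 0.105 m and z of jar in the frame of station between 0.012 and 0.03 m and angle between each of jar, oil's own z axis and vertical below 0.15 rad and z of oil in the frame of tray between 0 and 0.01 m); the robot touches nothing.
It fails at once if the jar is taken out of its drawer (z of jar in the frame of station above 0.06 m).
It fails at once if the pepper mill is knocked over (angle between mill's own z axis and vertical above 0.8 rad).
It fails at once if the jar or the oil bottle is knocked over (angle between any of jar, oil's own z axis and vertical above 0.6 rad).
It also fails if it takes over 69 s, if anything falls off the work surface, if the arm or the gripper's body presses on something with over 40 N, if the wrist force passes 120 N, or if a joint passes its speed limit or range.

ROBOT

A 6-joint arm with a two-finger parallel gripper is mounted at the origin on the work surface. World frame = base frame: x ahead of the robot, y to its left, z up, the work surface at z = 0. Lengths are in m, angles in rad, forces in N, time in s.
With the tool pointing down it reaches from about 0.375 to 0.9 m from the base axis. Payload 3.1 kg.
Tool frame: the origin (TCP) lies at the very end of the fingers, on their centre line; the grasp point (between the pads) lies ctrl.tcp_to_grasp behind it (ctrl.tcp_to_grasp is the distance from the TCP to the grasp point, in m); z points along the fingers, y is the line along which they close (so a half turn about z gives the same grasp; the last joint's range is limited). The gripper opens to 85 mm and grips with 20 to 120 N. Pads are 22 mm wide; open, the fingers measure 114 mm over their backs; the gripper's body (76 mm by 85 mm) begins 54 mm behind the grasp point. The pads swing forward as they close: fully open they stand 13 mm farther back than shut.
Start: joints at [-1.353, 0.527, 1.433, -0, 1.181, -0.178], TCP at [0.242, -0.576, 0.231] pointing down, gripper open.
Joint ranges: [-3.08, 3.08], [-0.75, 2.2], [0.22, 2.44], [-1.43, 4.57], [0, 2.65], [-2.85, 2.85]. Speed limits (rad/s): [2.79, 2.79, 3.14, 3.14, 3.14, 3.14].

INTERFACE

Orientations are given as [roll, pitch, yaw] about the fixed x, y, z axes, in that order (R = Rz(yaw) Ry(pitch) Rx(roll)).
In Python, from plant import ctrl gives the robot as it stands. The module is installed in compiled form; this text tells all that it offers.
- The arm moves only by the tool apply_moves, never from a script. Its argument "steps" is a list that holds one entry, the list of rows, each a list of 4 numbers: the shift along the tool's x, y, z in mm, then the turn about the tool's z in rad. A call has 1 to 5 rows; each row shifts and turns the commanded pose from where the row before left it, along the tool's axes as they then stand; what a row does not reach is not made up. A row lasts 1/8 s, in which the tool goes at most 62.5 mm and 10.7 degrees, less where a joint would pass 70% of its speed; a pose out of reach is approached as far as the arm can. A call with a gripper value outside its range is refused whole. "gripper" is the finger opening in mm, from 0 to 85.4, set as the call begins (left out, the last holds). The fingers move at their own pace and stop on an object; "grip_force" is the grip in N (left out, the last holds). Time passes only in rows, so rows that do not move let the fingers close. It gives the time, the measured TCP pose, the force, the opening and the grip force at its end, in the units of the state.
- ctrl.read_state(): the state, without advancing time (a new reading comes with each control period).
- ctrl.camera(name): name is "side" or "top"; returns the picture (420x560x3 uint8, red, green, blue); there is no depth.
- ctrl.calibration(name): a dict with "fx", "fy", "cx", "cy" (pixels), "D" ([k1, k2, p1, p2, k3] as OpenCV has them; the pictures are not rectified), "eye" and "attitude" of the camera in the world. Camera axes: x right, y down, z forward; pixel columns grow to the right and rows downward; lengths in m; the calibration is good to about 2 mm. A picture is of the moment at which its call begins. calibration takes no time and is no camera call.
- ctrl.close_job(): hands the job in; it is judged then, once.
Trained networks look in the newest picture that a camera, given by its name, has taken for a name from the list of things; names that differ only in an ending like _2 or _b are one class to them, and where a whole thing is asked for, a point or a joint stands for the part that bears it (a point fixed in the world has none). Each returns a list of dicts, best first, with "confidence" (0 to 1); they miss things now and then, are a little off and sometimes report something else, mostly with a low value. They report only what shows in the picture. A call takes as long as a camera call. They do not tell look-alikes from the thing itself.
- ctrl.look_for(camera, query): "location" ([column, row] as shares, 0 to 1, of the picture: columns of its width, rows of its height, amid what is visible of it).
- ctrl.outline_of(camera, query): "region" (420x560 bool, what is visible of it) and "location" ([column, row] as shares, 0 to 1, of the picture: columns of its width, rows of its height, amid what is visible of it).
The state is a dict: "time_s": time; "joint_pos": joint angles; "qd": joint speeds; "effort": joint torques, N m; "tcp_pos": TCP position; "tcp_rot": TCP orientation; "force": force on the tool from outside, world axes, zero at the start; "torque": the same for the moment, N m; "width": opening from 0.0 (shut) to 1.0 (fully open); "grip_force": force on a finger pad.
Only numpy, scipy, OpenCV 4.12 (cv2) and the standard library are available. Lean on these libraries where they do the work, as an engineer would, in place of code of your own. Each camera call takes 0.05 s, during which the arm holds its last target. There are 200 camera calls.

## Working session

There is one attempt and no reset: what is moved stays moved. The work goes in short steps, Python scripts to look and compute and a tool call to move; the robot and the scene stay as the last step left them, time stands still between calls to the robot, and variables do not carry over. Pictures are saved under pics/ and viewed, at most 10 in all, crops included, and the job is handed in when it is done.

Besides the shell and the picture viewer there is one more tool, called after "Call:" as a command line: name --argument value ..., lists and objects as JSON in quotes. apply_moves: Moves the arm, as the interface text tells. Its arguments: {"type":"object","properties":{"steps":{"type":"array","items":{"type":"array","items":{"type":"array","items":{"type":"number"}}}},"gripper":{"type":"number"},"grip_force":{"type":"number"}},"required":["steps"]}

```bash
mkdir -p pics; cat > h.py <<'E'
import numpy as np,cv2
from plant import ctrl
from scipy.spatial.transform import Rotation as R
def cal(n):
    c=ctrl.calibration(n);K=np.array([[c['fx'],0,c['cx']],[0,c['fy'],c['cy']],[0,0,1.]]);return c,K
def rot(c):
    a=np.array(c['attitude']);
    if a.shape==(3,3):return a
    return R.from_euler('xyz',a).as_matrix() if a.size==3 else R.from_quat(a).as_matrix()
def ray(n,uv):
    c,K=cal(n);p=cv2.undistortPoints(np.array([[uv]],float),K,np.array(c['D'],float))[0,0]
    return np.array(c['eye']),rot(c)@np.array([p[0],p[1],1])
def atz(n,uv,z):
    e,d=ray(n,uv);return e+d*(z-e[2])/d[2]
def proj(n,P):
    c,K=cal(n);r=rot(c).T;t=-r@np.array(c['eye'])
    return cv2.projectPoints(np.atleast_2d(np.array(P,float)),cv2.Rodrigues(r)[0],t,K,np.array(c['D'],float))[0][:,0]
def save(n,f):
    im=ctrl.camera(n);cv2.imwrite('pics/'+f,im[:,:,::-1]);return im
E
python3 - <<'E'
from h import *
for n in('side','top'):
    print(ctrl.calibration(n)); save(n,n+'0.png')
    for q in('mill','jar','tray','oil','drawer_left_front','drawer_right_front','station','board'):
        print(n,q,[(np.round(np.array(d['location'])*[560,420]).tolist(),round(d['confidence'],2)) for d in ctrl.look_for(n,q)[:4]])
print(ctrl.read_state(),ctrl.tcp_to_grasp)
E
```

```text
{'fx': 535.2796679714546, 'fy': 535.2796679714546, 'cx': 293.8837730961326, 'cy': 206.7867844511592, 'D': array([-0.02470382,  0.        ,  0.        ,  0.        ,  0.        ]), 'eye': array([-0.1899066 ,  0.77287238,  0.98938919]), 'attitude': array([-2.27809645e+00, -1.46552474e-03, -2.36403140e+00])}
side mill [([291.0, 204.0], 0.7)]
side jar [([364.0, 240.0], 0.96), ([331.0, 192.0], 0.84), ([340.0, 156.0], 0.75), ([181.0, 312.0], 0.18)]
side tray [([374.0, 177.0], 0.83)]
side oil [([387.0, 152.0], 0.89)]
side drawer_left_front [([304.0, 226.0], 0.81)]
side drawer_right_front [([344.0, 195.0], 0.76)]
side station [([278.0, 195.0], 0.89)]
side board [([180.0, 309.0], 0.75)]
{'fx': 536.7676257514788, 'fy': 536.7676257514788, 'cx': 284.11645912076415, 'cy': 211.08150117142154, 'D': array([0.03124469, 0.        , 0.        , 0.        , 0.        ]), 'eye': array([ 0.50996349, -0.01938174,  1.24285059]), 'attitude': array([-3.08818089, -0.00454119, -1.56445356])}
top mill [([263.0, 217.0], 0.93)]
top jar [([398.0, 177.0], 0.81), ([338.0, 216.0], 0.75), ([307.0, 299.0], 0.72), ([366.
[... 322 characters left out ...]
[]
{'time_s': 0.9, 'joint_pos': array([-1.35251605e+00,  5.27471283e-01,  1.43269429e+00,  1.76844234e-05,
        1.18138857e+00, -1.78484094e-01]), 'qd': array([ 1.61357304e-03, -7.54403957e-04,  1.42300327e-03,  6.71675670e-04,
        1.59641776e-05, -1.30740139e-03]), 'effort': array([ 9.35462890e-05, -4.42307317e+01, -1.78422922e+01, -1.76576073e-04,
        6.81214678e-04, -2.19323482e-06]), 'tcp_pos': array([ 0.24156035, -0.57641647,  0.23132988]), 'tcp_rot': array([ 3.14155185e+00, -9.26317575e-06,  3.96757659e-01]), 'force': array([-0.21765897, -0.72472786, -0.27150213]), 'torque': array([ 0.00927932, -0.00725544, -0.03328745]), 'grip_force': 0.0, 'width': 1.006811724570784} 0.0187
```

```bash
python3 -c "
import cv2,numpy as np
a=cv2.imread('pics/side0.png');b=cv2.imread('pics/top0.png')
"
```

```text
(no output)
```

View pics/side0.png

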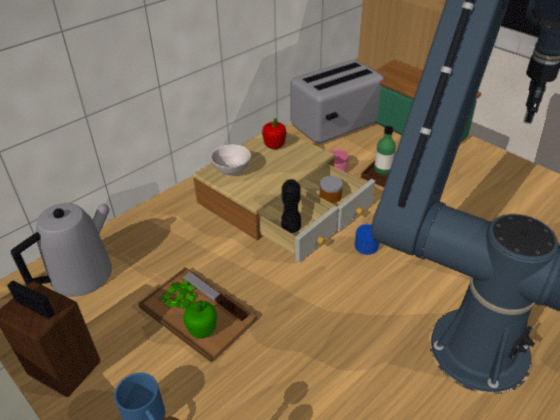

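View pics/top0.png

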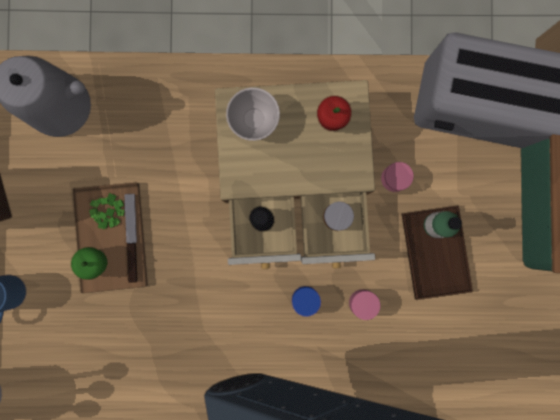

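The top view shows the black mill at (262,218) in the left drawer, the steel-lidded amber jar at (339,216) in the right drawer and the tray at about (437,252), with oil at (445,224). Look-alikes are blue at (306,301) and pink at (365,305) and (398,177). The bowl, red pepper and oil cap could also be confused with the targets. I choose the black mill.

```bash
python3 - <<'E'
from h import *
im=cv2.imread('pics/top0.png')
cv2.imwrite('pics/crop1.png',cv2.resize(im[175:315,200:480],(800,400),interpolation=cv2.INTER_CUBIC))
ctrl.camera('top');ctrl.camera('side')
def tri(a,b):
    e,d=ray('top',a);f,g=ray('side',b);s=np.linalg.lstsq(np.c_[d,-g],f-e,rcond=None)[0]
    p,q=e+d*s[0],f+g*s[1];return (p+q)/2,np.linalg.norm(p-q)
for q in('mill','oil','tray','drawer_left_front','drawer_right_front','station'):
    for n in ('top','side'):
        o=ctrl.outline_of(n,q)
        for d in o[:2]:
            m=d['region'].astype(np.uint8);c=cv2.minAreaRect(cv2.findNonZero(m));l=np.array(d['location'])*[560,420]
            print(q,n,round(d['confidence'],2),l.round(),m.sum(),cv2.boxPoints(c).round(0).tolist())
print('mill',tri((262,217),(291,204)),'head z.155',atz('top',(262,218),.16))
print('st',[atz('top',p,.105).round(3).tolist() for p in((217,90),(367,82),(373,191),(221,198))])
print('fr',[atz('top',p,.088).round(3).tolist() for p in((228,262),(300,261),(303,262),(374,260))])
print('tray',[atz('top',p,.018).round(3).tolist() for p in((402,213),(460,206),(471,291),(416,298))])
for p in((306,301),(365,305),(398,177)):print('dist',atz('top',p,.05).round(3))
print('oil',atz('top',(455,223),.15))
E
```

```text
mill top 0.89 [263. 215.] 528 [[249.0, 206.0], [274.0, 206.0], [274.0, 231.0], [249.0, 231.0]]
mill side 0.68 [291. 204.] 882 [[281.0, 179.0], [300.0, 179.0], [300.0, 232.0], [281.0, 232.0]]
oil top 0.93 [439. 227.] 818 [[423.0, 212.0], [461.0, 212.0], [461.0, 237.0], [423.0, 237.0]]
oil side 0.86 [386. 153.] 712 [[373.0, 172.0], [379.0, 125.0], [397.0, 127.0], [391.0, 174.0]]
tray top 0.64 [433. 260.] 4149 [[402.0, 213.0], [460.0, 205.0], [472.0, 292.0], [414.0, 300.0]]
tray side 0.9 [374. 174.] 334 [[359.0, 175.0], [372.0, 160.0], [391.0, 178.0], [377.0, 192.0]]
tray side 0.29 [345. 191.] 2334 [[294.0, 188.0], [335.0, 144.0], [384.0, 190.0], [343.0, 234.0]]
drawer_left_front top 0.84 [264. 236.] 3900 [[223.0, 200.0], [295.0, 195.0], [301.0, 266.0], [229.0, 272.0]]
drawer_left_front side 0.67 [304. 227.] 2829 [[249.0, 224.0], [289.0, 172.0], [346.0, 216.0], [306.0, 268.0]]
drawer_right_front top 0.82 [332. 234.] 3996 [[297.0, 195.0], [371.0, 190.0], [376.0, 266.0], [302.0, 270.0]]
drawer_right_front side 0.83 [346. 192.] 2103 [[294.0, 188.0], [336.0, 144.0], [383.0, 190.0], [341.0, 233.0]]
station top 0.67 [300. 179.] 22265 [[214.0, 86.0], [369.0, 78.0], [379.0, 266.0], [224.0, 274.0]]
station side 0.71 [281. 196.] 11810 [[180.0, 193.0], [243.0, 96.0], [382.0, 186.0], [320.0, 283.0]]
mill (array([0.55801769, 0.02271696, 0.09341115]), np.float64(0.0011282328630565594)) head z.155 [0.5536084  0.02061808 0.16      ]
st [[0.83, 0.121, 0.105], [0.849, -0.2, 0.105], [0.615, -0.213, 0.105], [0.598, 0.11, 0.105]]
fr [[0.462, 0.095, 0.088], [0.465, -0.059, 0.088], [0.463, -0.065, 0.088], [0.468, -0.218, 0.088]]
tray [[0.573, -0.294, 0.018], [0.59, -0.426, 0.018], [0.397, -0.448, 0.018], [0.381, -0.324, 0.018]]
dist [ 0.376 -0.074  0.05 ]
dist [ 0.368 -0.204  0.05 ]
dist [ 0.652 -0.278  0.05 ]
oil [ 0.54644432 -0.37153264  0.15      ]
```

View pics/crop1.png

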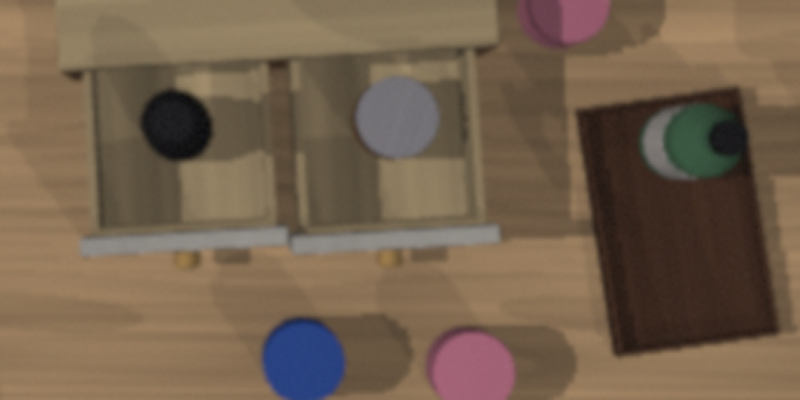

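Crop confirms: black mill in the left drawer, steel-lidded jar in the right one. Mill is at about (0.555, 0.021), station yaw about 0.05. Tray centre is about (0.485, -0.373), yaw 0.13.

Call:
apply_moves --steps '[[[0,0,0,0.174],[0,0,0,0.173],[0,0,0,0]]]' --gripper 85

```text
time_s: 1.98
tcp_pos: [0.2416, -0.5764, 0.2313]
tcp_rot: [-3.142, 0.0, 0.052]
force: [0.4, -0.4, 0.2]
width: 0.993
grip_force: 0.0
```

Call:
apply_moves --steps '[[[28,-48,0,0],[28,-48,0,0],[28,-48,0,0],[28,-48,0,0],[28,-48,0,0]]]'

```text
time_s: 2.6
tcp_pos: [0.3702, -0.3283, 0.2316]
tcp_rot: [3.141, -0.001, 0.053]
force: [-0.2, -0.7, 0.7]
width: 0.999
grip_force: 0.0
```

Call:
apply_moves --steps '[[[28,-48,0,0],[28,-48,0,0],[28,-48,0,0],[28,-48,0,0],[28,-48,0,0]]]'

```text
time_s: 3.22
tcp_pos: [0.4983, -0.0815, 0.2316]
tcp_rot: [3.141, -0.001, 0.053]
force: [0.0, -1.0, 0.8]
width: 0.995
grip_force: 0.0
```

Call:
apply_moves --steps '[[[28,-48,0,0],[28,-48,0,0],[0,0,0,0],[0,0,0,0]]]'

```text
time_s: 3.72
tcp_pos: [0.5481, 0.0156, 0.2311]
tcp_rot: [3.141, 0.001, 0.052]
force: [-1.1, 0.2, -0.1]
width: 0.994
grip_force: 0.0
```

```bash
python3 - <<'E'
from h import *
im=save('side','s1.png')
t=ctrl.read_state()['tcp_pos']
for P in ([*t],[.555,.021,.134],[.555,.021,.169],[.555,.021,.019],[.605,-.05,.105]): print(P,proj('side',P).round())
x=cv2.resize(im[80:280,180:440],(780,600),interpolation=cv2.INTER_CUBIC);cv2.imwrite('pics/crop2.png',x[:,:,::-1])
E
```

```text
[np.float64(0.5479428645164713), np.float64(0.014952401482861893), np.float64(0.23119810250670086)] [[296. 161.]]
[0.555, 0.021, 0.134] [[292. 192.]]
[0.555, 0.021, 0.169] [[292. 181.]]
[0.555, 0.021, 0.019] [[292. 225.]]
[0.605, -0.05, 0.105] [[297. 180.]]
```

View pics/crop2.png

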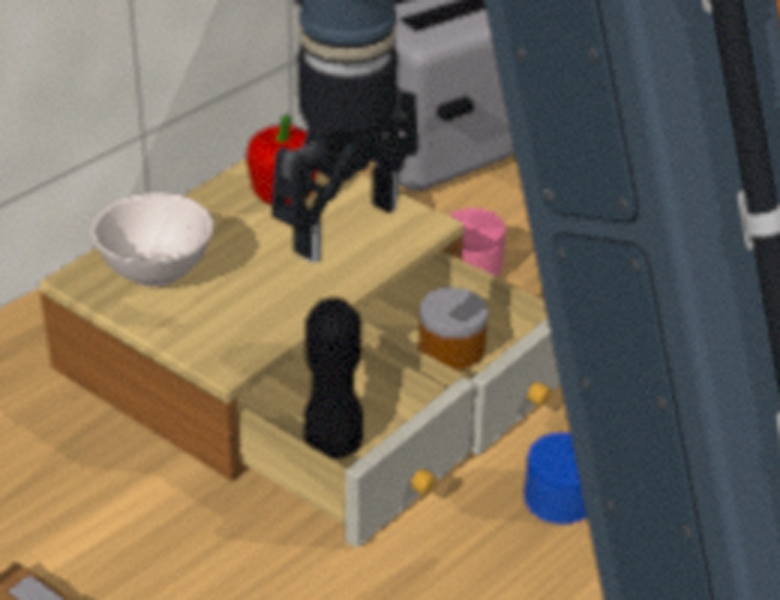

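The mill axis is at column 333/3+180 = 291, which matches the projected estimate (292). Next: descend and grip.

Call:
apply_moves --steps '[[[7,-6,0,0],[0,0,35,0],[0,0,35,0],[0,0,30,0],[0,0,17,0]]]'

```text
time_s: 4.4
tcp_pos: [0.5546, 0.0211, 0.1128]
tcp_rot: [-3.141, 0.002, 0.048]
force: [-0.8, 0.1, 0.9]
width: 0.995
grip_force: 0.0
```

Call:
apply_moves --steps '[[[0,0,0,0],[0,0,0,0],[0,0,0,0],[0,0,0,0],[0,0,0,0]]]' --gripper 38 --grip_force 40

```text
time_s: 5.03
tcp_pos: [0.5559, 0.0219, 0.1153]
tcp_rot: [3.141, -0.002, 0.05]
force: [0.0, 0.8, 5.0]
width: 0.547
grip_force: 41.9
```

Call:
apply_moves --steps '[[[0,0,0,0],[0,0,0,0],[0,0,0,0]]]'

```text
time_s: 5.4
tcp_pos: [0.556, 0.0219, 0.1153]
tcp_rot: [3.141, -0.002, 0.05]
force: [0.5, 0.2, 5.6]
width: 0.548
grip_force: 41.9
```

Call:
apply_moves --steps '[[[0,0,-15,0],[0,0,-30,0],[0,0,-35,0],[0,0,-20,0],[0,0,0,0]]]'

```text
time_s: 6.02
tcp_pos: [0.5559, 0.0218, 0.216]
tcp_rot: [3.141, -0.003, 0.05]
force: [-0.4, 0.1, -3.2]
width: 0.552
grip_force: 42.0
```

```bash
python3 - <<'E'
from h import *
s=ctrl.read_state();print(s['tcp_pos'],s['force'],s['width'])
im=save('side','s2.png');x=cv2.resize(im[80:280,180:440],(780,600));cv2.imwrite('pics/crop3.png',x[:,:,::-1])
E
```

```text
[0.555863   0.02181208 0.21596786] [-0.39961685  0.08056749 -3.15170722] 0.5517190185910225
```

View pics/crop3.png

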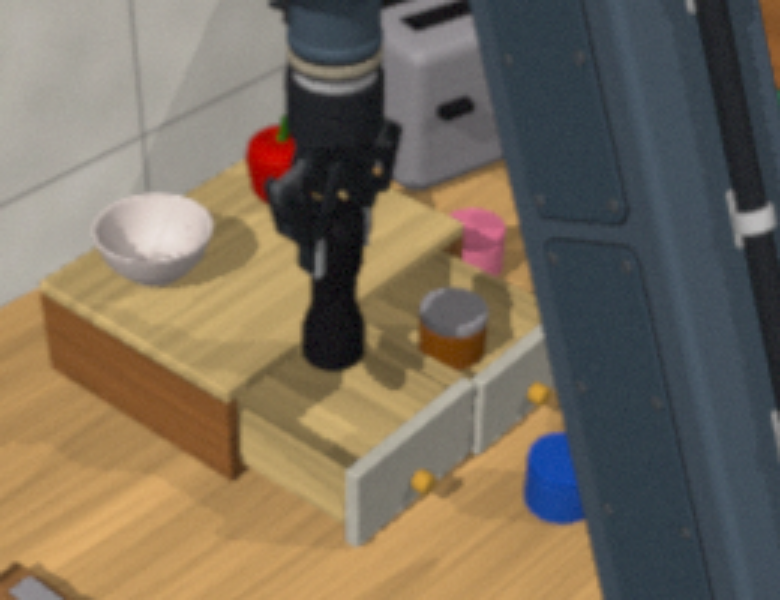

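The mill hangs upright in the gripper, about 3 N. Next it goes over to the tray's free half.

Call:
apply_moves --steps '[[[-8,25,0,0],[-13,40,0,0],[-13,40,0,0],[-13,40,0,0],[-13,40,0,0]]]'

```text
time_s: 6.7
tcp_pos: [0.5028, -0.1665, 0.2126]
tcp_rot: [-3.14, 0.003, 0.05]
force: [0.3, 0.0, -4.0]
width: 0.548
grip_force: 42.1
```

Call:
apply_moves --steps '[[[-13,40,0,0],[-13,40,0,0],[-13,40,0,0],[-13,39,0,0],[-9,25,0,0]]]'

```text
time_s: 7.32
tcp_pos: [0.4512, -0.3538, 0.2124]
tcp_rot: [-3.139, 0.002, 0.048]
force: [0.0, 0.5, -2.4]
width: 0.551
grip_force: 42.2
```

Call:
apply_moves --steps '[[[-10,25,0,0],[0,0,0,0],[0,0,0,0]]]'

```text
time_s: 7.7
tcp_pos: [0.4433, -0.3768, 0.2129]
tcp_rot: [-3.138, 0.002, 0.05]
force: [0.0, -0.4, -3.9]
width: 0.549
grip_force: 42.2
```

```bash
python3 - <<'E'
from h import *
s=ctrl.read_state();print(s['tcp_pos'],s['force'],s['width'])
im=save('top','t2.png');x=cv2.resize(im[160:320,340:540],(750,600));cv2.imwrite('pics/crop4.png',x[:,:,::-1])
E
```

```text
[ 0.44326398 -0.37675527  0.21291359] [ 0.00534219 -0.35161676 -3.92172058] 0.5491023297854948
```

View pics/crop4.png

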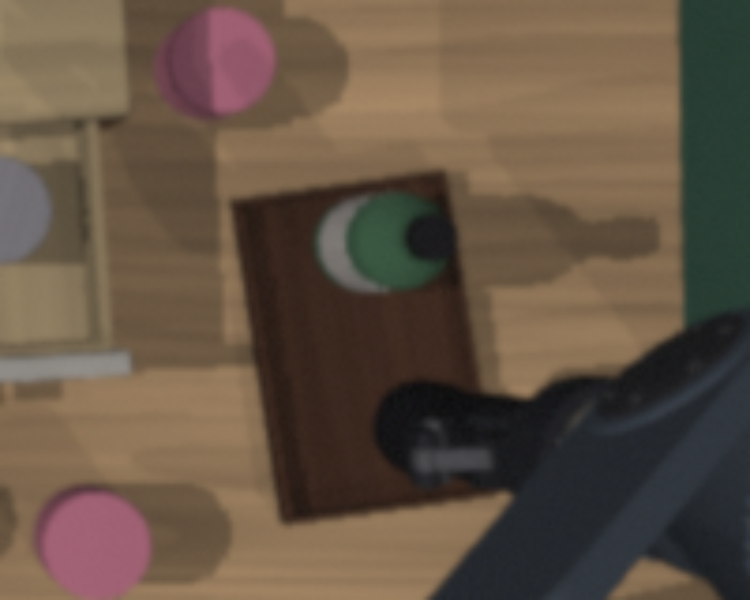

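The mill hangs over the free half of the tray (foot near (400,420) in the crop), clear of the oil bottle at (390,240).

Call:
apply_moves --steps '[[[0,0,35,0],[0,0,35,0],[0,0,25,0],[0,0,10,0],[0,0,4,0]]]'

```text
time_s: 8.38
tcp_pos: [0.4443, -0.3776, 0.1051]
tcp_rot: [-3.141, 0.0, 0.051]
force: [-0.3, 0.0, -2.3]
width: 0.548
grip_force: 42.3
```

Call:
apply_moves --steps '[[[0,0,1.5,0],[0,0,1.5,0],[0,0,0,0]]]'

```text
time_s: 8.75
tcp_pos: [0.4441, -0.3784, 0.1029]
tcp_rot: [3.141, -0.001, 0.05]
force: [0.3, -0.2, -3.9]
width: 0.551
grip_force: 42.3
```

Call:
apply_moves --steps '[[[0,0,1,0],[0,0,1,0],[0,0,0,0]]]'

```text
time_s: 9.12
tcp_pos: [0.4442, -0.3783, 0.1014]
tcp_rot: [3.141, -0.001, 0.05]
force: [-1.2, 1.6, 4.9]
width: 0.547
grip_force: 42.9
```

Call:
apply_moves --steps '[[[0,0,0,0],[0,0,0,0],[0,0,0,0],[0,0,0,0]]]' --gripper 80

```text
time_s: 9.62
tcp_pos: [0.4439, -0.3781, 0.1002]
tcp_rot: [-3.141, 0.0, 0.05]
force: [-0.5, -0.4, -0.5]
width: 0.933
grip_force: 0.0
```

Call:
apply_moves --steps '[[[0,0,-15,0],[0,0,-35,0],[0,0,-35,0],[0,0,-35,0],[0,0,0,0]]]'

```text
time_s: 10.25
tcp_pos: [0.4455, -0.3799, 0.2246]
tcp_rot: [3.135, -0.005, 0.05]
force: [-0.1, 0.8, 0.1]
width: 0.936
grip_force: 0.0
```

```bash
python3 - <<'E'
from h import *
c=np.array([.6065,-.0515]);a=.05;ux=np.array([np.cos(a),np.sin(a)]);uy=np.array([-np.sin(a),np.cos(a)])
for n in(1,-1):
    q=c+uy*79.5e-3*n;print('home front centre',q, q-ux*.14, 'top px',proj('top',[*(q-.13*ux),.088]))
ctrl.camera('top');ctrl.camera('side')
for n in('top','side'):print(n,[(np.array(d['location'])*[560,420],d['confidence']) for d in ctrl.look_for(n,'mill')])
print(proj('side',[.444,-.378,.085]),proj('top',[.444,-.378,.13]))
E
```

```text
home front centre [0.60252666 0.02790065] [0.46270162 0.02090356] top px [[262.53550892 257.07744008]]
home front centre [ 0.61047334 -0.13090065] [ 0.47064831 -0.13789773] top px [[336.59402686 253.83181483]]
top [(array([439.992, 267.414]), 0.76)]
side []
[[416.10994904 160.54740409]] [[455.61351586 273.06716145]]
```

Mill is released, so next: close the fingers and go in front of the right drawer.

Call:
apply_moves --steps '[[[-2,-48,0,0],[-2,-48,0,0],[-2,-48,0,0],[-1,-48,0,0],[-1,-49,0,0]]]' --gripper 0

```text
time_s: 11.08
tcp_pos: [0.423, -0.136, 0.2193]
tcp_rot: [-3.14, 0.002, 0.049]
force: [0.7, 0.6, 0.2]
width: -0.001
grip_force: 0.0
```

Call:
apply_moves --steps '[[[0,0,50,0],[0,0,50,0],[0,0,45,0],[0,0,16,0],[0,0,0,0]]]'

```text
time_s: 11.7
tcp_pos: [0.4225, -0.1369, 0.0574]
tcp_rot: [-3.138, 0.005, 0.05]
force: [0.9, 0.8, -0.2]
width: 0.002
grip_force: 0.0
```

```bash
python3 - <<'E'
from h import *
print(ctrl.read_state()['tcp_pos'])
a=save('side','s5.png');b=save('top','t5.png')
x=np.hstack([cv2.resize(a[110:290,230:470],(400,300)),cv2.resize(b[170:320,250:450],(400,300))]);cv2.imwrite('pics/crop5.png',x[:,:,::-1])
E
```

```text
[ 0.42245831 -0.13689422  0.05741164]
```

View pics/crop5.png

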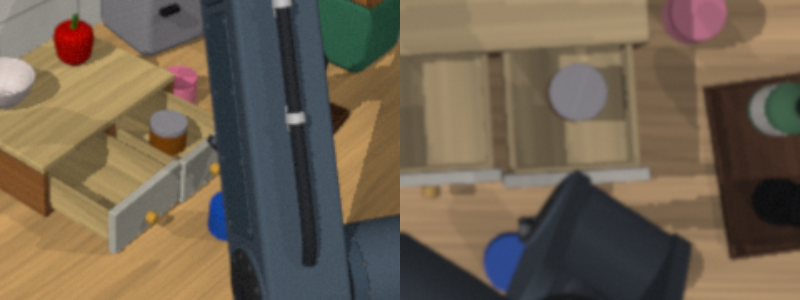

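The gripper is in front of the right drawer's panel (crop right, (575,175)), and the mill stands upright in the tray at (775,200). Time to push.

Call:
apply_moves --steps '[[[10,0,0,0],[12,0,0,0],[12,0,0,0],[12,0,0,0],[12,0,0,0]]]'

```text
time_s: 12.42
tcp_pos: [0.4825, -0.1346, 0.0594]
tcp_rot: [-3.141, 0.0, 0.05]
force: [-1.2, -0.3, 0.5]
width: 0.001
grip_force: 0.8
```

Call:
apply_moves --steps '[[[12,0,0,0],[12,0,0,0],[12,0,0,0],[12,0,0,0],[8,0,0,0]]]'

```text
time_s: 13.05
tcp_pos: [0.5389, -0.1322, 0.0592]
tcp_rot: [3.141, -0.001, 0.05]
force: [-1.7, 0.7, 0.5]
width: -0.005
grip_force: 0.7
```

Call:
apply_moves --steps '[[[10,0,0,0],[8,0,0,0],[6,0,0,0],[5,0,0,0]]]'

```text
time_s: 13.55
tcp_pos: [0.5671, -0.1307, 0.0593]
tcp_rot: [3.142, 0.0, 0.05]
force: [-0.8, -0.3, -0.5]
width: 0.005
grip_force: 0.6
```

Call:
apply_moves --steps '[[[4,0,0,0],[4,0,0,0],[4,0,0,0]]]'

```text
time_s: 13.92
tcp_pos: [0.573, -0.1301, 0.0593]
tcp_rot: [-3.14, 0.013, 0.052]
force: [-16.2, -5.5, 11.5]
width: -0.0
grip_force: 8.7
```

```bash
python3 - <<'E'
from h import *
print(ctrl.read_state()['tcp_pos'],ctrl.read_state()['force'])
a=save('side','s6.png');b=save('top','t6.png')
x=np.hstack([cv2.resize(a[110:290,230:470],(400,300)),cv2.resize(b[170:320,250:450],(400,300))]);cv2.imwrite('pics/crop6.png',x[:,:,::-1])
E
```

```text
[ 0.57301154 -0.13011088  0.05928649] [-16.221298    -5.50702193  11.52485076]
```

View pics/crop6.png

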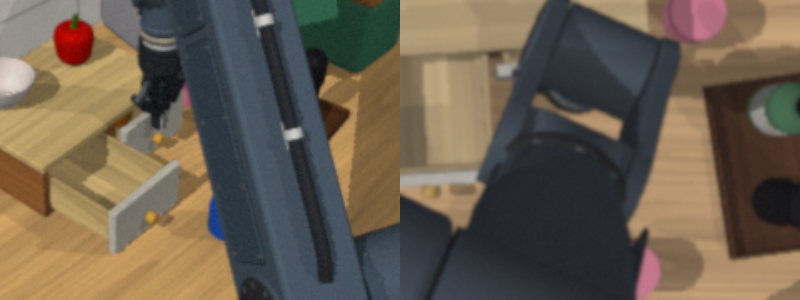

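```bash
python3 - <<'E'
from h import *
b=cv2.imread('pics/t6.png');a=cv2.imread('pics/s6.png')
x=np.hstack([cv2.resize(a[140:215,270:370],(400,300),interpolation=cv2.INTER_CUBIC),cv2.resize(b[180:255,270:370],(400,300),interpolation=cv2.INTER_CUBIC)]);cv2.imwrite('pics/crop7.png',x)
print(atz('top',(302,208),.088),atz('top',(302,204),.088),proj('top',[[.6065,-.0515,.105],[.573,-.13,.06],[.584,-.13,.088]]))
E
```

```text
[ 0.57864285 -0.06273974  0.088     ] [ 0.5872831  -0.06270014  0.088     ] [[297.07767189 194.41563203]
 [331.98206877 211.50270297]
 [333.20598808 205.72486082]]
```

View pics/crop7.png

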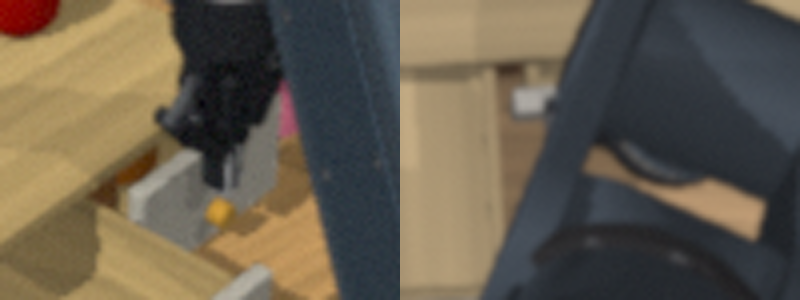

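The panel (crop right, (530,100)) stands about 12 mm out from home. The push is meeting about 16 N with an upward part, so the gripper body is probably touching the board edge. I'll back off, raise and push again.

Call:
apply_moves --steps '[[[-15,0,0,0],[0,0,-16,0],[0,0,0,0]]]'

```text
time_s: 14.4
tcp_pos: [0.5663, -0.1318, 0.0773]
tcp_rot: [3.139, -0.005, 0.05]
force: [0.6, -0.6, 0.1]
width: 0.002
grip_force: 0.0
```

Call:
apply_moves --steps '[[[5,0,0,0],[4,0,0,0],[3,0,0,0],[0,0,0,0]]]'

```text
time_s: 14.9
tcp_pos: [0.5733, -0.13, 0.0749]
tcp_rot: [-3.141, 0.006, 0.051]
force: [-6.1, -2.0, 5.8]
width: -0.001
grip_force: 3.1
```

Call:
apply_moves --steps '[[[2,0,0,0],[2,0,0,0],[0,0,0,0]]]'

```text
time_s: 15.28
tcp_pos: [0.5734, -0.1299, 0.075]
tcp_rot: [-3.14, 0.014, 0.052]
force: [-13.9, -4.6, 10.5]
width: 0.001
grip_force: 7.1
```

Call:
apply_moves --steps '[[[-30,0,0,0],[-40,0,0,0],[-40,0,0,0],[0,0,-50,0],[0,0,-50,0]]]'

```text
time_s: 15.9
tcp_pos: [0.4695, -0.1354, 0.1758]
tcp_rot: [-3.14, 0.001, 0.049]
force: [1.1, -0.4, 0.2]
width: -0.001
grip_force: 0.0
```

Call:
apply_moves --steps '[[[0,-50,0,0],[0,-50,0,0],[0,-50,0,0],[0,-50,0,0],[0,0,0,0]]]'

```text
time_s: 16.52
tcp_pos: [0.4593, 0.0673, 0.1752]
tcp_rot: [-3.141, 0.0, 0.055]
force: [-0.1, -1.1, 0.9]
width: -0.0
grip_force: 0.0
```

```bash
python3 - <<'E'
from h import *
print(ctrl.read_state()['tcp_pos'])
b=save('top','t8.png');a=save('side','s8.png')
x=np.hstack([cv2.resize(a[140:215,280:380],(400,300),interpolation=cv2.INTER_CUBIC),cv2.resize(b[180:255,285:385],(400,300),interpolation=cv2.INTER_CUBIC)]);cv2.imwrite('pics/crop8.png',x[:,:,::-1])
c=np.array([.6065,-.0515]);t=.05;ux=np.array([np.cos(t),np.sin(t)]);uy=np.array([-np.sin(t),np.cos(t)])
for o in(0,.006,.0125,.02):
  print(o,[proj('top',[*(c-ux*(.014+o)+uy*v),.088])[0].round(1) for v in(-.001,-.158)],[proj('side',[*(c-ux*(.014+o)+uy*v),.088])[0].round(1) for v in(-.001,-.158)])
E
```

```text
[0.45934722 0.06733881 0.17517219]
0 [array([297.6, 201.5]), array([370.3, 198.4])] [array([301.5, 186.9]), array([337.3, 161.6])]
0.006 [array([297.7, 204.3]), array([370.5, 201.1])] [array([303.2, 187.8]), array([339. , 162.4])]
0.0125 [array([297.9, 207.3]), array([370.6, 204.2])] [array([305. , 188.8]), array([340.8, 163.3])]
0.02 [array([298. , 210.8]), array([370.8, 207.6])] [array([307.1, 189.9]), array([342.8, 164.3])]
```

View pics/crop8.png

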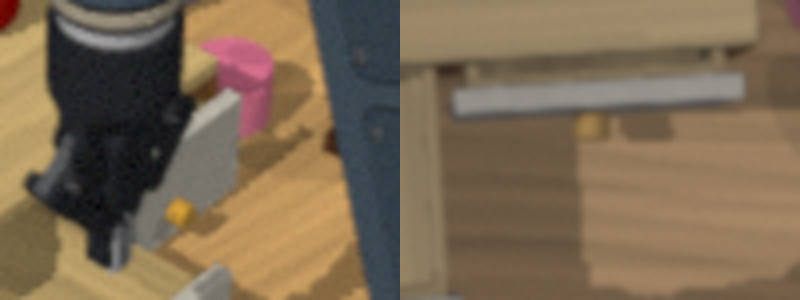

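The right panel's front edge (crop right, rows 98–115) still stands about 14 mm out. Pushing the empty left drawer next will tell a gripper-geometry cause from a blocked drawer.

Call:
apply_moves --steps '[[[-41,44,0,0],[0,0,50,0],[0,0,50,0],[0,0,15,0],[0,0,0,0]]]'

```text
time_s: 17.25
tcp_pos: [0.421, 0.017, 0.0591]
tcp_rot: [-3.141, 0.003, 0.047]
force: [0.2, 0.2, -0.1]
width: -0.003
grip_force: 0.0
```

Call:
apply_moves --steps '[[[14,0,0,0],[20,0,0,0],[20,0,0,0],[20,0,0,0],[20,0,0,0]]]'

```text
time_s: 17.88
tcp_pos: [0.516, 0.0232, 0.0616]
tcp_rot: [-3.141, -0.0, 0.05]
force: [-2.0, 1.3, -1.0]
width: 0.001
grip_force: 1.0
```

Call:
apply_moves --steps '[[[20,0,0,0],[16,0,0,0],[8,0,0,0],[4,0,0,0]]]'

```text
time_s: 18.38
tcp_pos: [0.5619, 0.0254, 0.0611]
tcp_rot: [-3.142, 0.003, 0.05]
force: [-6.5, -1.0, 5.1]
width: 0.0
grip_force: 3.6
```

Call:
apply_moves --steps '[[[3,0,0,0],[0,0,0,0]]]'

```text
time_s: 18.62
tcp_pos: [0.562, 0.0256, 0.0606]
tcp_rot: [-3.141, 0.008, 0.05]
force: [-7.9, -1.1, 7.1]
width: 0.001
grip_force: 3.9
```

Call:
apply_moves --steps '[[[3,0,0,0],[0,0,0,0]]]'

```text
time_s: 18.88
tcp_pos: [0.5624, 0.0257, 0.0605]
tcp_rot: [-3.141, 0.014, 0.051]
force: [-11.7, -1.7, 9.8]
width: 0.001
grip_force: 6.1
```

```bash
python3 - <<'E'
from h import *
s=ctrl.read_state();print(s['tcp_pos'],s['force'],s['torque'])
E
```

```text
[0.56237162 0.02572978 0.06053321] [-11.69931146  -1.69556658   9.82921917] [-0.38748511  1.74775644 -0.03126421]
```

The left drawer stops in the same way, about 38 mm (half the body width) ahead of the board edge, so it looks like the gripper body rather than the drawer. My picture budget is used up, so I'll rely on numbers from here. I'll turn the gripper 90° and open it. One finger then leads the body by about 15 mm, and I can push with that finger's back.

Call:
apply_moves --steps '[[[-30,0,0,0],[-35,0,0,0],[-35,0,0,0],[0,0,0,-0.17],[0,0,0,-0.17]]]'

```text
time_s: 19.5
tcp_pos: [0.4696, 0.0203, 0.0609]
tcp_rot: [3.14, -0.002, 0.395]
force: [0.5, 0.2, -0.5]
width: 0.002
grip_force: 0.0
```

Call:
apply_moves --steps '[[[0,0,0,-0.175],[0,0,0,-0.175],[0,0,0,-0.175],[0,0,0,-0.175],[0,0,0,-0.175]]]' --gripper 85

```text
time_s: 20.12
tcp_pos: [0.4701, 0.0203, 0.0608]
tcp_rot: [3.139, -0.0, 1.27]
force: [0.7, -0.0, 0.6]
width: 0.994
grip_force: 0.0
```

Call:
apply_moves --steps '[[[0,0,0,-0.175],[0,0,0,-0.175],[0,0,0,0],[0,0,0,0]]]'

```text
time_s: 20.62
tcp_pos: [0.4696, 0.0205, 0.0606]
tcp_rot: [3.14, 0.0, 1.612]
force: [-0.3, -0.5, 0.3]
width: 0.995
grip_force: 0.0
```

```bash
python3 - <<'E'
from h import *
s=ctrl.read_state();print(s['tcp_pos'],s['tcp_rot'],s['force'],s['joint_pos'])
b=ctrl.camera('top')
# panel: white pixels brightness profile down columns
hsv=cv2.cvtColor(b,cv2.COLOR_RGB2HSV)
for c in(235,245,255,290,310,320,350,360):
    r=[i for i in range(185,275) if hsv[i,c,1]<45 and hsv[i,c,2]>110]
    print(c,(r[0],r[-1],len(r)) if r else None)
E
```

```text
[0.46956256 0.02051194 0.06055688] [3.14044885e+00 2.66555347e-04 1.61213994e+00] [-0.31539389 -0.5114502   0.26499333] [-1.94767437e-01  6.28286273e-01  1.95491146e+00  1.58890915e-05
  5.57220502e-01 -2.36124687e-01]
235 (206, 211, 6)
245 (205, 211, 7)
255 (205, 210, 6)
290 (203, 209, 7)
310 (201, 207, 7)
320 (201, 207, 7)
350 (199, 205, 7)
360 (199, 204, 6)
```

Both panels sit at about 15 mm (detent entry), consistently. Next: push the left one with the leading finger.

Call:
apply_moves --steps '[[[0,0,8,0],[0,20,0,0],[0,15,0,0],[0,6,0,0],[0,4,0,0]]]'

```text
time_s: 21.3
tcp_pos: [0.5136, 0.0228, 0.0519]
tcp_rot: [-3.14, -0.0, 1.615]
force: [-0.7, 0.0, -1.0]
width: 0.996
grip_force: 0.0
```

Call:
apply_moves --steps '[[[0,4,0,0],[0,4,0,0],[0,0,0,0]]]'

```text
time_s: 21.68
tcp_pos: [0.5173, 0.0232, 0.0521]
tcp_rot: [-3.132, -0.001, 1.615]
force: [-8.1, -3.1, 5.0]
width: 0.997
grip_force: 4.1
```

Call:
apply_moves --steps '[[[0,4,0,0],[0,3,0,0],[0,0,0,0]]]'

```text
time_s: 22.05
tcp_pos: [0.52, 0.0236, 0.0522]
tcp_rot: [-3.124, -0.002, 1.615]
force: [-16.0, -5.2, 12.0]
width: 0.995
grip_force: 8.3
```

```bash
cat > rows.py <<'E'
from h import *
def edge():
    g=np.mean([cv2.cvtColor(ctrl.camera('top'),cv2.COLOR_RGB2GRAY).astype(float) for _ in range(2)],0)
    out={}
    for c in(236,244,312,320,355):
        p=g[190:225,c-2:c+3].mean(1);d=np.diff(p);i=int(np.argmin(d));j=slice(max(i-2,0),i+3);w=np.clip(-d[j],0,None)
        k=int(np.argmax(d)); out[c]=(round(190.5+(np.arange(35)[:-1][j]*w).sum()/w.sum(),2),190+k)
    s=ctrl.read_state();print(out,s['tcp_pos'].round(4),s['force'].round(1),s['torque'].round(2),s['time_s'])
E
python3 -c "
from rows import *
edge()
g=cv2.cvtColor(ctrl.camera('top'),cv2.COLOR_RGB2GRAY)
print(g[188:220,240],g[188:220,312])"
```

```text
{236: (np.float64(197.75), 200), 244: (np.float64(206.27), 200), 312: (np.float64(207.05), 201), 320: (np.float64(206.59), 201), 355: (np.float64(204.6), 207)} [0.5199 0.0236 0.0522] [-16.4  -4.1  12.1] [-0.62  1.55 -0.2 ] 22.15
[139 139 138 136 135 134 130 130 130 123 107  96 102 109 116 115 112  97
  63  45  46  50  52  54  57  59  58  55  51  50  49  50] [152 151 148 146 143 135 116 101 101 104 108 115 118 130 149 158 158 159
 151 129  95  93 100 104 104 102 100 103 114 127 136 139]
```

Call:
apply_moves --steps '[[[0,0,0,0],[0,0,0,0],[0,0,0,0],[0,0,0,0]]]'

```text
time_s: 22.7
tcp_pos: [0.5199, 0.0236, 0.0522]
tcp_rot: [-3.124, -0.002, 1.615]
force: [-16.2, -4.8, 13.0]
width: 0.991
grip_force: 8.3
```

The left panel front edge moved from row 211 to about 205.5, so the drawer has gone home against its stop. I'll back off and check.

Call:
apply_moves --steps '[[[0,-10,0,0],[0,-30,0,0],[0,-30,0,0],[0,-20,0,0],[0,0,0,0]]]'

```text
time_s: 23.32
tcp_pos: [0.4377, 0.0196, 0.0524]
tcp_rot: [-3.14, -0.001, 1.614]
force: [0.6, 0.1, 0.3]
width: 0.998
grip_force: 0.0
```

```bash
python3 -c "
from rows import *
edge()
g=cv2.cvtColor(ctrl.camera('top'),cv2.COLOR_RGB2GRAY)
print(g[188:220,240],g[188:220,285],g[188:220,312])
print(proj('top',[[.6025-.014+.00,.0279,.088]]),[proj('top',[.6025-.014,.075,.088]),proj('top',[.6025-.012,-.0195,.088])])"
```

```text
{236: (np.float64(210.2), 212), 244: (np.float64(209.86), 212), 312: (np.float64(206.94), 209), 320: (np.float64(206.54), 209), 355: (np.float64(204.59), 207)} [0.4408 0.0191 0.0525] [0.1 0.1 0.4] [ 0.   -0.04 -0.01] 23.425
[143 144 141 142 139 139 136 135 134 129 112  97  98 103 110 114 121 131
 136 136 136 130 109  79  76 100 117 122 120 118 119 121] [143 142 142 139 138 136 131 114  94  93  97 108 118 123 136 150 155 156
 155 141 112  91  94 112 124 123 121 122 124 126 130 131] [145 143 140 138 137 129 111  96  95  97 103 109 112 124 140 149 150 150
 144 121  91  91 115 131 134 131 128 127 129 130 130 132]
[[259.98199448 203.15778993]] [array([[238.11805084, 203.01138687]]), array([[281.97617267, 202.37878786]])]
```

It sprang back: the panel is still at about 15 mm. The push carries a strong downward component (12 N reaction up) and may be jamming the drawer. I'll press again, raising the command as I go so the force stays along x.

Call:
apply_moves --steps '[[[0,30,0,0],[0,30,0,0],[0,13,0,0],[0,0,0,0]]]'

```text
time_s: 23.98
tcp_pos: [0.513, 0.0226, 0.0522]
tcp_rot: [3.141, 0.0, 1.615]
force: [-0.3, -0.8, -0.5]
width: 0.997
grip_force: 0.0
```

Call:
apply_moves --steps '[[[0,2,-1.5,0],[-0.5,2,-1.5,0],[-0.5,1,-1,0]]]'

```text
time_s: 24.35
tcp_pos: [0.5168, 0.0217, 0.0565]
tcp_rot: [-3.141, -0.0, 1.615]
force: [-0.2, -0.3, -0.9]
width: 0.996
grip_force: 0.0
```

Call:
apply_moves --steps '[[[-0.5,2,-1.5,0],[-0.5,2,-1,0],[0,0,0,0]]]'

```text
time_s: 24.72
tcp_pos: [0.5203, 0.0211, 0.0587]
tcp_rot: [-3.14, -0.0, 1.615]
force: [-3.0, -0.4, 1.1]
width: 0.996
grip_force: 1.0
```

Call:
apply_moves --steps '[[[0,2,-1,0],[-0.5,2,-1,0],[0,0,0,0]]]'

```text
time_s: 25.1
tcp_pos: [0.5203, 0.0212, 0.0594]
tcp_rot: [-3.131, -0.002, 1.615]
force: [-6.4, -2.1, -2.6]
width: 0.993
grip_force: 3.3
```

Call:
apply_moves --steps '[[[-0.5,2,-1.5,0],[-0.5,2,-1.5,0],[0,0,0,0]]]'

```text
time_s: 25.48
tcp_pos: [0.5203, 0.0212, 0.0613]
tcp_rot: [-3.122, -0.004, 1.616]
force: [-10.7, -1.3, -5.8]
width: 0.996
grip_force: 5.2
```

Call:
apply_moves --steps '[[[-0.5,2,-1.5,0],[-0.5,2,-1.5,0],[0,0,0,0]]]'

```text
time_s: 25.85
tcp_pos: [0.5203, 0.021, 0.063]
tcp_rot: [-3.113, -0.005, 1.616]
force: [-13.8, -1.1, -7.9]
width: 0.994
grip_force: 6.9
```

```bash
cat > prof.py <<'E'
from h import *
import sys
g=np.mean([cv2.cvtColor(ctrl.camera('top'),cv2.COLOR_RGB2GRAY).astype(float) for _ in range(3)],0)
for c in(231,236,286,294,308,340,362): print(c,g[190:218,c-1:c+2].mean(1).astype(int))
E
python3 prof.py
```

```text
231 [137 136 135 134 131 130 129 123 100  63  45  46  48  50  51  51  52  51
  51  51  50  50  49  47  46  45  44  42]
236 [137 136 135 133 130 129 129 124 103  74  54  47  44  41  38  37  38  40
  41  41  41  41  42  44  45  46  46  47]
286 [148 147 144 144 137 119  99  97 103 111 110 101 107 115 121 131 137 125
  97  77  72  74  76  77  73  69  67  64]
294 [149 146 145 143 133 108  77  69  78  85  88  99 113 117 119 124 129 120
  94  85  83  78  73  66  55  49  51  52]
308 [148 146 144 138 119  98  95  97 102 109 107 102 109 115 116 117 115 104
  90  90  98 103 103 101 103 116 131 135]
340 [144 138 120 103 103 105 108 116 124 130 144 156 160 161 158 140 109  91
  95 102 107 111 114 120 124 118 110 104]
362 [137 115  92  91 100 112 121 128 139 153 159 161 161 157 133  99  91 103
 123 136 136 135 137 136 132 123 112 107]
```

Call:
apply_moves --steps '[[[0,-10,5,0],[0,-30,5,0],[0,-30,0,0],[0,-20,0,0],[0,0,0,0]]]'

```text
time_s: 26.62
tcp_pos: [0.4431, 0.015, 0.0571]
tcp_rot: [3.141, 0.0, 1.614]
force: [1.0, 0.0, -0.1]
width: 0.993
grip_force: 0.0
```

```bash
python3 prof.py
```

```text
231 [141 141 140 138 134 130 128 121 102  83  88  99 107 113 116 124 135 137
 137 135 124  99  83 104 128 135 135 131]
236 [141 140 139 137 134 133 134 129 111  90  86  92 104 115 122 131 137 138
 139 135 116  85  77  99 118 124 125 125]
286 [141 139 137 136 130 113  93  92  96 107 118 124 136 149 153 155 153 138
 108  88  94 113 126 126 123 124 126 127]
294 [140 138 137 136 126 103  73  65  75  85  95 117 142 151 153 154 150 127
  94  92 114 130 131 128 124 126 128 128]
308 [140 139 137 131 113  93  90  92  97 107 117 128 142 149 151 151 146 126
  95  91 114 130 133 131 128 127 128 128]
340 [137 131 114  97  97 100 103 110 118 123 136 148 152 153 151 133 103  87
  91  99 105 106 108 115 124 132 138 135]
362 [130 109  87  86  95 106 114 121 132 145 151 153 153 148 127  94  86  98
 116 129 129 129 130 130 129 133 139 139]
```

```bash
python3 - <<'E'
from h import *
b=cv2.imread('pics/t8.png');g=cv2.GaussianBlur(cv2.cvtColor(b,cv2.COLOR_BGR2GRAY),(3,3),0).astype(float)
for c in(230,290,300,310,360): print('rear',c,g[70:100,c].astype(int))
for c in(310,340,362): print('front',c,g[184:204,c].astype(int))
for r in(130,160): print('left',r,g[r,208:232].astype(int),'right',g[r,358:384].astype(int))
for c,r0 in((230,88),(300,84),(360,82)):
    for z in(.105,.09): print(c,atz('top',(c,r0),z).round(4))
E
```

```text
rear 230 [125 126 126 123 118 114 112 112 112 111 110 111 114 116 116 116 116 118
 121 125 127 126 124 122 120 120 120 124 130 136]
rear 290 [119 115 113 113 114 114 114 114 113 112 112 113 115 116 118 121 126 130
 133 136 137 135 133 131 127 120 111 105 102 101]
rear 300 [118 115 112 112 112 113 114 114 113 111 110 110 109 107 109 114 118 121
 124 126 126 124 122 121 122 125 127 128 128 125]
rear 310 [117 114 112 111 112 113 114 114 112 110 109 109 111 113 116 119 121 124
 126 126 125 123 122 122 124 126 128 128 126 122]
rear 360 [129 128 129 129 129 131 133 134 132 128 125 127 132 135 138 139 139 137
 135 135 136 137 137 136 133 129 126 126 129 131]
front 310 [140 140 139 138 138 137 136 134 131 123 109  97  93  95  99 105 112 124
 136 144]
front 340 [140 140 141 140 137 134 131 124 110  98  94  96 100 106 113 121 131 141
 146 147]
front 362 [141 143 144 144 140 134 123 105  89  85  92 102 110 118 128 138 145 147
 147 140]
left 130 [119 119 119 119 118 118 118 120 125 134 141 144 143 142 141 141 140 140
 140 140 140 141 143 146] right [102 102 103 103 103 103 103 103 104 104 105 105 101  95  92  93  94  93
  93  93  93  93  94  94  94  94]
left 160 [119 119 119 119 119 118 118 117 117 120 125 130 132 132 132 132 132 132
 131 131 131 131 131 132] right [137 137 137 137 137 138 138 138 138 138 138 137 136 130 115  97  87  85
  84  85  85  85  85  85  85  85]
230 [0.8343 0.0935 0.105 ]
230 [0.8386 0.095  0.09  ]
300 [ 0.8442 -0.0565  0.105 ]
300 [ 0.8486 -0.057   0.09  ]
360 [ 0.8494 -0.1853  0.105 ]
360 [ 0.8539 -0.1875  0.09  ]
```

Call:
apply_moves --steps '[[[5,30,0,0],[0,30,0,0],[0,15,0,0],[0,3,-1,0],[-1,3,-2,0]]]'

```text
time_s: 27.4
tcp_pos: [0.5211, 0.0232, 0.0587]
tcp_rot: [-3.133, -0.002, 1.616]
force: [-7.9, -0.3, -3.8]
width: 0.994
grip_force: 3.3
```

Call:
apply_moves --steps '[[[-1,3,-2,0],[-1,3,-1,0],[0,2,-1,0],[0,0,0,0]]]'

```text
time_s: 27.9
tcp_pos: [0.521, 0.0229, 0.0606]
tcp_rot: [-3.116, -0.005, 1.616]
force: [-13.8, 1.5, -5.4]
width: 0.997
grip_force: 6.7
```

```bash
python3 -c "
from h import *
s=ctrl.read_state();print(s['tcp_pos'],s['force'],s['torque'])"; python3 prof.py
```

```text
[0.52098177 0.0229233  0.06058177] [-13.8410528    1.51438825  -5.40043523] [-0.01750674  2.32938614  0.10030803]
231 [137 136 135 134 131 130 129 124 103  70  47  44  47  49  50  51  51  50
  50  49  47  46  45  42  41  40  38  38]
236 [137 136 135 133 130 129 129 124 105  83  71  64  57  48  39  38  39  41
  44  47  47  46  46  46  46  47  47  48]
286 [148 146 145 144 137 119  99  98 107 115 110 104 112 118 124 142 152 132
  93  69  58  55  55  55  54  54  53  53]
294 [149 146 145 143 133 108  77  69  78  86  93 104 115 119 120 121 114  99
  91  97 105 108 109 101  85  72  73  75]
308 [148 146 144 138 119  98  95  97 102 109 107 102 109 115 117 119 123 114
  94  90  99 103 103 101 103 116 131 135]
340 [145 138 121 103 103 106 108 117 124 130 144 156 160 161 159 140 108  92
  95 100 104 108 113 118 117 109 107 104]
362 [137 115  92  91 100 112 120 128 139 153 159 161 162 157 134  99  91 103
 123 136 136 135 137 136 132 123 112 107]
```

A pull test will settle whether this hard stop is home. I'll retreat, turn back and grip the left knob.

Call:
apply_moves --steps '[[[0,-10,4,0],[0,-40,4,0],[0,-30,0,0],[0,0,0,0.17],[0,0,0,0.175]]]'

```text
time_s: 28.68
tcp_pos: [0.4545, 0.0169, 0.0563]
tcp_rot: [3.137, -0.001, 1.264]
force: [0.0, -1.2, -0.2]
width: 0.997
grip_force: 0.0
```

Call:
apply_moves --steps '[[[0,0,0,0.175],[0,0,0,0.175],[0,0,0,0.175],[0,0,0,0.175],[0,0,0,0.175]]]' --gripper 60

```text
time_s: 29.3
tcp_pos: [0.455, 0.0169, 0.0562]
tcp_rot: [3.139, -0.004, 0.389]
force: [-0.6, -0.2, 0.2]
width: 0.705
grip_force: 0.0
```

Call:
apply_moves --steps '[[[0,0,0,0.175],[0,0,0,0.17],[0,0,0,0]]]'

```text
time_s: 29.68
tcp_pos: [0.4544, 0.017, 0.0562]
tcp_rot: [3.141, -0.004, 0.052]
force: [-0.7, -0.2, -0.2]
width: 0.702
grip_force: 0.0
```

```bash
python3 - <<'E'
from h import *
s=ctrl.read_state();print(s['time_s'],s['tcp_pos'],s['tcp_rot'])
b=ctrl.camera('top');hsv=cv2.cvtColor(b,cv2.COLOR_RGB2HSV)
for c in(235,245,290,310,320,350,360):
    r=[i for i in range(185,275) if hsv[i,c,1]<45 and hsv[i,c,2]>110]; print(c,(r[0],r[-1]) if r else None)
o=cv2.cvtColor(cv2.imread('pics/top0.png'),cv2.COLOR_BGR2HSV)
for im,nm in((o,'old'),(hsv,'now')):
  m=cv2.inRange(im,(14,120,90),(28,255,255));m[:195]=0;m[280:]=0
  n,l,st,ce=cv2.connectedComponentsWithStats(m)
  print(nm,[(ce[i].round(1),st[i,4],atz('top',ce[i],.031).round(4)) for i in range(1,n) if st[i,4]>10 and 200<ce[i][0]<390])
E
```

```text
29.675 [0.45444071 0.01702473 0.05615599] [ 3.14061906 -0.00401399  0.05170826]
235 (204, 210)
245 (204, 209)
290 (201, 207)
310 (201, 207)
320 (201, 207)
350 (199, 205)
360 (199, 204)
old [(array([335.8, 265. ]), np.int32(33), array([ 0.4541, -0.1414,  0.031 ])), (array([264.9, 265.8]), np.int32(32), array([0.4513, 0.0178, 0.031 ]))]
now [(array([332.2, 211.4]), np.int32(40), array([ 0.5747, -0.1333,  0.031 ])), (array([261.9, 213.7]), np.int32(39), array([0.5685, 0.0256, 0.031 ]))]
```

Knob travel says the left drawer moved about 3 mm in the second push and is now about 12 mm from home, with the right about 14 mm. So the detent is just stiffer than expected, and a firmer straight push with closed fingers is the answer.

Call:
apply_moves --steps '[[[40,-3,-4,0],[40,0,0,0],[18,0,0,0],[0,0,0,0]]]' --gripper 0

```text
time_s: 30.22
tcp_pos: [0.5522, 0.0251, 0.06]
tcp_rot: [3.141, -0.003, 0.052]
force: [-0.5, -0.7, 0.5]
width: -0.001
grip_force: 0.0
```

Call:
apply_moves --steps '[[[5,0,0,0],[5,0,0,0],[0,0,0,0]]]'

```text
time_s: 30.6
tcp_pos: [0.5601, 0.0257, 0.0599]
tcp_rot: [3.142, -0.0, 0.05]
force: [0.3, -1.0, -0.1]
width: -0.003
grip_force: 0.0
```

Call:
apply_moves --steps '[[[4,0,0,0],[0,0,0,0]]]'

```text
time_s: 30.85
tcp_pos: [0.5643, 0.0259, 0.0599]
tcp_rot: [3.141, -0.0, 0.05]
force: [-0.4, -0.2, 0.2]
width: 0.002
grip_force: 0.0
```

Call:
apply_moves --steps '[[[3,0,0,0],[0,0,0,0]]]'

```text
time_s: 31.1
tcp_pos: [0.5661, 0.0262, 0.0597]
tcp_rot: [-3.141, 0.002, 0.05]
force: [-2.3, -0.1, 1.7]
width: -0.001
grip_force: 1.0
```

Call:
apply_moves --steps '[[[3,0,0,0],[0,0,0,0]]]'

```text
time_s: 31.35
tcp_pos: [0.5662, 0.0263, 0.0596]
tcp_rot: [-3.141, 0.008, 0.051]
force: [-7.0, -2.2, 6.2]
width: -0.003
grip_force: 3.9
```

Call:
apply_moves --steps '[[[3,0,0,0],[0,0,0,0]]]'

```text
time_s: 31.6
tcp_pos: [0.5661, 0.0264, 0.0596]
tcp_rot: [-3.141, 0.015, 0.051]
force: [-13.1, -4.5, 10.7]
width: 0.001
grip_force: 6.5
```

Call:
apply_moves --steps '[[[3,0,0,0],[0,0,0,0]]]'

```text
time_s: 31.85
tcp_pos: [0.5682, 0.0266, 0.0594]
tcp_rot: [-3.14, 0.017, 0.051]
force: [-13.0, -3.8, 11.3]
width: -0.001
grip_force: 7.1
```

It's creeping forward at about 13 N. I'll keep going.

Call:
apply_moves --steps '[[[3,0,0,0],[3,0,0,0],[0,0,0,0]]]'

```text
time_s: 32.22
tcp_pos: [0.5763, 0.0272, 0.0594]
tcp_rot: [-3.14, 0.012, 0.051]
force: [-10.0, -1.5, 8.2]
width: 0.005
grip_force: 5.2
```

Call:
apply_moves --steps '[[[3,0,0,0],[3,0,0,0],[0,0,0,0]]]'

```text
time_s: 32.6
tcp_pos: [0.5761, 0.0272, 0.0594]
tcp_rot: [-3.14, 0.026, 0.052]
force: [-20.7, -4.6, 17.1]
width: 0.002
grip_force: 10.8
```

It snapped in and now stops hard at a face of about 0.587, where home was expected. I'll back off and check.

Call:
apply_moves --steps '[[[-14,0,0,0],[-40,0,0,0],[-40,0,0,0],[0,0,0,0]]]'

```text
time_s: 33.1
tcp_pos: [0.4906, 0.023, 0.0597]
tcp_rot: [-3.141, 0.004, 0.049]
force: [0.2, 0.0, -0.6]
width: -0.002
grip_force: 0.0
```

```bash
cat > chk.py <<'E'
from h import *
s=ctrl.read_state();print(s['time_s'],s['tcp_pos'].round(4))
b=ctrl.camera('top');hsv=cv2.cvtColor(b,cv2.COLOR_RGB2HSV)
for c in(235,245,290,310,320,350,360):
    r=[i for i in range(185,275) if hsv[i,c,1]<45 and hsv[i,c,2]>110]; print(c,(r[0],r[-1]) if r else None,end=' ')
m=cv2.inRange(hsv,(14,120,90),(28,255,255));m[:195]=0;m[280:]=0
n,l,st,ce=cv2.connectedComponentsWithStats(m)
print([(ce[i].round(1),st[i,4],atz('top',ce[i],.031).round(4)) for i in range(1,n) if st[i,4]>10 and 200<ce[i][0]<390])
E
python3 chk.py
```

```text
33.1 [0.4906 0.023  0.0597]
235 (199, 205) 245 (199, 204) 290 (196, 202) 310 (201, 207) 320 (201, 207) 350 (199, 205) 360 (199, 204) [(array([261.9, 209.4]), np.int32(40), array([0.5783, 0.0258, 0.031 ])), (array([332.4, 211.4]), np.int32(42), array([ 0.5748, -0.1336,  0.031 ]))]
```

Left is home: it moved in 5 rows and didn't spring back. Now the right drawer gets the same push.

Call:
apply_moves --steps '[[[0,52,0,0],[0,52,0,0],[0,53,0,0],[30,0,0,0],[0,0,0,0]]]'

```text
time_s: 33.78
tcp_pos: [0.5363, -0.1354, 0.0603]
tcp_rot: [3.138, -0.007, 0.049]
force: [-0.5, -0.4, 0.4]
width: -0.0
grip_force: 0.0
```

Call:
apply_moves --steps '[[[30,0,0,0],[8,0,0,0],[4,0,0,0],[3,0,0,0],[0,0,0,0]]]'

```text
time_s: 34.4
tcp_pos: [0.5732, -0.13, 0.0596]
tcp_rot: [-3.14, 0.007, 0.051]
force: [-5.3, -1.8, 4.0]
width: 0.0
grip_force: 2.8
```

Call:
apply_moves --steps '[[[3,0,0,0],[3,0,0,0],[0,0,0,0]]]'

```text
time_s: 34.78
tcp_pos: [0.5741, -0.1298, 0.0596]
tcp_rot: [-3.138, 0.017, 0.052]
force: [-16.0, -5.1, 11.3]
width: 0.0
grip_force: 8.1
```

Call:
apply_moves --steps '[[[3,0,0,0],[0,0,0,0]]]'

```text
time_s: 35.02
tcp_pos: [0.577, -0.1296, 0.0596]
tcp_rot: [-3.138, 0.018, 0.052]
force: [-16.6, -5.1, 11.9]
width: -0.003
grip_force: 8.1
```

Call:
apply_moves --steps '[[[3,0,0,0],[2,0,0,0],[0,0,0,0]]]'

```text
time_s: 35.4
tcp_pos: [0.5865, -0.1291, 0.0596]
tcp_rot: [-3.139, 0.008, 0.051]
force: [-7.0, 0.2, 5.6]
width: 0.004
grip_force: 3.6
```

Call:
apply_moves --steps '[[[2,0,0,0],[2,0,0,0],[0,0,0,0]]]'

```text
time_s: 35.78
tcp_pos: [0.5864, -0.1289, 0.0596]
tcp_rot: [-3.138, 0.017, 0.052]
force: [-15.6, -4.1, 12.4]
width: 0.001
grip_force: 8.0
```

Call:
apply_moves --steps '[[[2,0,0,0],[0,0,0,0]]]'

```text
time_s: 36.02
tcp_pos: [0.5864, -0.1289, 0.0596]
tcp_rot: [-3.138, 0.021, 0.052]
force: [-19.3, -5.0, 14.8]
width: -0.002
grip_force: 10.2
```

Home and rigid at 0.5864. I'll back off, lift clear and check everything numerically.

Call:
apply_moves --steps '[[[-18,0,0,0],[-40,0,0,0],[-40,0,0,0],[-30,0,0,0],[0,0,-55,0]]]'

```text
time_s: 36.65
tcp_pos: [0.4631, -0.1338, 0.1119]
tcp_rot: [-3.134, 0.011, 0.048]
force: [0.8, 0.0, 0.1]
width: 0.002
grip_force: 0.0
```

Call:
apply_moves --steps '[[[0,0,-55,0],[0,0,-55,0],[0,-50,0,0],[0,-50,0,0],[0,-50,0,0]]]'

```text
time_s: 37.28
tcp_pos: [0.4609, 0.0152, 0.2251]
tcp_rot: [-3.142, -0.001, 0.049]
force: [0.3, -1.2, 0.2]
width: 0.003
grip_force: 0.0
```

Call:
apply_moves --steps '[[[-30,-50,0,0],[0,-50,0,0],[0,0,0,0],[0,0,0,0]]]'

```text
time_s: 37.78
tcp_pos: [0.4264, 0.1121, 0.2249]
tcp_rot: [3.141, -0.0, 0.051]
force: [0.6, -0.7, -0.1]
width: 0.002
grip_force: 0.0
```

```bash
python3 chk.py; python3 - <<'E'
from h import *
ctrl.camera('side')
for n in('top','side'):
  for q in('mill','oil','jar'):
    for d in ctrl.outline_of(n,q)[:4]:
        print(n,q,(np.array(d['location'])*[560,420]).round(),round(d['confidence'],2),cv2.boundingRect(cv2.findNonZero(d['region'].astype(np.uint8))))
P=[.444,-.378]
print('exp mill base/top',proj('side',[[*P,.005],[*P,.155]]).round(),proj('top',[[*P,.005],[*P,.155]]).round())
E
```

```text
37.775 [0.4264 0.1121 0.2249]
235 (199, 205) 245 (199, 204) 290 (196, 202) 310 (195, 201) 320 (194, 200) 350 (193, 199) 360 (192, 198) [(array([332. , 205.4]), np.int32(40), array([ 0.5884, -0.1327,  0.031 ])), (array([261.8, 209.5]), np.int32(40), array([0.578 , 0.0259, 0.031 ]))]
top mill [447. 271.] 0.79 (427, 260, 41, 26)
top oil [440. 223.] 0.93 (424, 212, 38, 26)
top jar [309. 299.] 0.85 (292, 286, 29, 31)
top jar [399. 177.] 0.76 (381, 162, 32, 31)
top jar [364. 302.] 0.62 (349, 290, 31, 30)
side oil [379. 160.] 0.47 (374, 141, 10, 31)
side jar [366. 239.] 0.75 (354, 223, 26, 31)
side jar [339. 159.] 0.62 (331, 149, 17, 25)
side jar [389. 221.] 0.5 (387, 213, 4, 15)
exp mill base/top [[412. 182.]
 [420. 140.]] [[438. 270.]
 [460. 274.]]
```

```bash
python3 -c "
from plant import ctrl
print(ctrl.close_job())"
```

```text
the job is handed in; nothing more can be done
None
```

I handed the job in at about 38 s. The mill stands in the tray by the oil bottle, and both drawers are pushed home to a hard stop. The jar is inside its closed drawer, so I could not check that it is still standing.

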